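# Tip the rejected beads through the flap of the scrap bin

### The job

The red scoop on the craft table holds two rejected beads: pick it up, press the yellow flap of the scrap bin open with the scoop's front rim and tip both beads through into the bin. Then stand the red scoop, empty, upright on the table, clear of the bin so that the flap swings shut, and let go. Leave the blue scoop of good beads alone.

Things in the scene. Friction and masses are not known exactly. Their poses are not given: they have to be found in the camera images.
- red_scoop: Open red scoop-cup, 115 long, 66 wide (mm), pours towards its -x. Origin under its flat floor (x -32 to 34, 4 thick, z up); walls 30 high at sides and back, none in front. Grip tab: upright plate centred at x 34, y 0, 12 thick in x, 44 wide in y, top at z 90. Pinch it across x from above, finger tips at z 45 to 55. 120 g. Starts on the table with two loose yellow beads.
- red_rim (a point): Middle of the red scoop's open front rim, at (-75, 0, 13) mm in the scoop's frame: the end of a walled ramp, 45 long, 4 thick, that rises from the floor's front edge (x -32) at 15 degrees. The beads stay in while the scoop tips forward less than about 10 degrees, roll out over the rim beyond about 17, quickly at 45 to 50.
- blue_scoop: Bystander: same shape and axes as the red scoop but blue, holding two green good beads. The two scoops stand on the robot's right, 150 to 250 mm apart, in either order. Not to be moved.
- bead_a: Yellow reject bead, a ball 22 mm across, 14 g, origin at its centre.
- bead_b: The other yellow reject bead, the same.
- bin: Grey bin fixed to the table; origin on the table below it, z up. x -105 to 60, y -75 to 75, flat top at z 120 (mm). Opening in the top: x -60 to 45, y -55 to 55, shut by the yellow flap, level with the top. A collar up to z 145 guards it at y -55 and 55 (x -62 to 30) and at x -62; the end at x 45, the hinge, has none: the scoop comes in over it, pouring to -x.
- flap (a joint): Yellow flap, 104 mm long, hinged at bin x 45, free edge at x -59; rad, 0 shut, grows as it swings down into the bin, stop 1.2; it cannot swing up. A spring shuts it: 60 mm from the hinge it opens at about 1.2 N, and takes 2 N at 0.5. The beads alone cannot open it; they roll down it and drop in at 0.35 or more. A rim 56 mm past the hinge and 30 mm below the top gives 0.5.
Mind the look-alikes: they are no part of the job. Of the things like the red_scoop, leave any that is pink; of the rest the larger one is meant.

How it is judged:
By the outcome, as a careful person would: the job done as asked, in the order asked, and still so for the second after the job is handed in, with the robot touching nothing.
It also fails if it takes over 54 s, if anything falls off the work surface, if the arm or the gripper's body presses on something with over 40 N, if the wrist force passes 120 N, or if a joint passes its speed limit or range.

### The arm

A 6-joint arm with a two-finger parallel gripper is mounted at the origin on the work surface. World frame = base frame: x ahead of the robot, y to its left, z up, the work surface at z = 0. Lengths are in m, angles in rad, forces in N, time in s.
With the tool pointing down it reaches from about 0.325 to 0.925 m from the base axis. Payload 3.1 kg.
Tool frame: the origin (TCP) lies midway between the tips of the shut fingers; the grasp point (between the pads) lies 19 mm behind it; z points along the fingers, y is the line along which they close (so a half turn about z gives the same grasp; the last joint's range is limited). The gripper opens to 85 mm and grips with 20 to 120 N. Pads are 22 mm wide; open, the fingers measure 114 mm over their backs; the gripper's body (76 mm by 85 mm) begins 54 mm behind the grasp point. The pads swing forward as they close: fully open they stand 13 mm farther back than shut.
Start: joints at [-1.274, 0.217, 1.613, -0, 1.311, -0.112], TCP at [0.248, -0.574, 0.21] pointing down, gripper open.
Joint ranges: [-2.75, 2.75], [-0.78, 2.1], [0.31, 2.55], [-1.13, 4.27], [0.13, 2.63], [-2.58, 2.58]. Speed limits (rad/s): [2.79, 2.79, 3.14, 3.14, 3.14, 3.14].

### API

Orientations are given as a unit quaternion [w, x, y, z].
In Python, from rig import robot gives the robot as it stands. The module is installed in compiled form; this text tells all that it offers.
- The arm moves only by the tool arm_command, never from a script. Its argument "commands" is a list of rows, each an object of numbers: "dx", "dy", "dz": the shift along the tool's x, y, z as a fraction of full scale; "rx", "ry", "rz": the turn, a rotation vector about the tool's x, y, z as a fraction of full scale. A call has 1 to 20 rows; each row shifts and turns the commanded pose from where the row before left it, along the tool's axes as they then stand; what a row does not reach is not made up. Full scale, the value 1, is 0.05 m for a shift and 8 degrees for a turn. A row lasts 1/10 s, in which the tool goes at most 50 mm and 8.59 degrees, less where a joint would pass 70% of its speed; a pose out of reach is approached as far as the arm can. A call with a number of a shift or a turn outside -1 to 1 is refused whole. A call with a gripper value outside its range is refused whole. "grip" is the opening, from 0 (shut) to 1 (fully open), set as the call begins (left out, the last holds). The fingers move at their own pace and stop on an object; the grip force is fixed at half the most. Time passes only in rows, so rows that do not move let the fingers close. It gives the time, the measured TCP pose, the force, the opening and the grip force at its end, in the units of the state.
- robot.get_state(): the state, without advancing time (a new reading comes with each control period).
- robot.capture(name): name is "side" or "top"; returns the picture (420x560x3 uint8, blue, green, red); there is no depth.
- robot.calibration(name): a dict with "fx", "fy", "cx", "cy" (pixels), "k1" (the pictures are not rectified: a ray, as slopes to the right and down, at radius r is drawn at 1 + k1 r^2 times it, then the intrinsics apply), "extrinsics" (4x4, takes a point from camera to world coordinates). Camera axes: x right, y up, looking along -z (the intrinsics and any distortion apply to the point x, -y, -z); pixel columns grow to the right and rows downward; lengths in m; the calibration is good to about 2 mm. A picture is of the moment at which its call begins. calibration takes no time and is no camera call.
- robot.job_done(): hands the job in; it is judged then, once.
Trained networks look in the newest picture that a camera, given by its name, has taken for a name from the list of things; names that differ only in an ending like _2 or _b are one class to them, and where a whole thing is asked for, a point or a joint stands for the part that bears it (a point fixed in the world has none). Each returns a list of dicts, best first, with "score" (0 to 1); they miss things now and then, are a little off and sometimes report something else, mostly with a low value. They report only what shows in the picture. A call takes as long as a camera call. They do not tell look-alikes from the thing itself.
- robot.recognise(label, camera): "rect" ([left, top, right, bottom] in pixels, round what is visible of it).
The state is a dict: "clock": time; "joint_positions": joint angles; "joint_velocities": joint speeds; "tau": joint torques, N m; "ee_pos": TCP position; "ee_rot": TCP orientation; "force": force on the tool from outside, world axes, zero at the start; "ft_torque": the same for the moment, N m; "finger_gap": finger opening in m; "finger_force": force on a finger pad.
Only numpy, scipy, OpenCV 4.12 (cv2) and the standard library are available. Lean on these libraries where they do the work, as an engineer would, in place of code of your own. Each camera call takes 0.05 s, during which the arm holds its last target. There are 200 camera calls.

## Working session

There is one attempt and no reset: what is moved stays moved. The work goes in short steps, Python scripts to look and compute and a tool call to move; the robot and the scene stay as the last step left them, time stands still between calls to the robot, and variables do not carry over. Pictures are saved under pics/ and viewed, at most 10 in all, crops included, and the job is handed in when it is done.

Besides the shell and the picture viewer there is one more tool, called after "Call:" in YAML: its name, and indented under it one key for each argument. arm_command: Moves the arm, as the interface text tells. Its arguments: {"type":"object","properties":{"commands":{"type":"array","items":{"type":"object","properties":{"dx":{"type":"number"},"dy":{"type":"number"},"dz":{"type":"number"},"rx":{"type":"number"},"ry":{"type":"number"},"rz":{"type":"number"}}}},"grip":{"type":"number"}},"required":["commands"]}

```bash
mkdir -p pics
cat > h.py <<'E'
import numpy as np, cv2
from rig import robot
def ray(cam,u,v):
    c=robot.calibration(cam); E=np.array(c["extrinsics"])
    d=np.array([(u-c["cx"])/c["fx"],(v-c["cy"])/c["fy"]]); s=d.copy()
    for _ in range(20): s=d/(1+c["k1"]*(s@s))
    return E[:3,3],E[:3,:3]@np.array([s[0],-s[1],-1.])
def at(cam,u,v,z):
    o,d=ray(cam,u,v); return o+d*(z-o[2])/d[2]
def proj(cam,p):
    c=robot.calibration(cam); E=np.array(c["extrinsics"])
    q=E[:3,:3].T@(np.array(p)-E[:3,3]); s=np.array([q[0],-q[1]])/-q[2]
    s=s*(1+c["k1"]*(s@s)); return np.array([c["cx"]+c["fx"]*s[0],c["cy"]+c["fy"]*s[1]])
E
python3 - <<'E'
from h import *
a=robot.capture("top");b=robot.capture("side")
cv2.imwrite("pics/top.png",a);cv2.imwrite("pics/side.png",b)
for cam in("top","side"):
  print(cam,np.round(np.array(robot.calibration(cam)["extrinsics"]),3).tolist())
  for l in("red_scoop","blue_scoop","bead_a","bin"):
    print(l,[(round(x["score"],2),[int(i) for i in x["rect"]]) for x in robot.recognise(l,cam)])
print(robot.get_state())
E
```

```text
top [[0.001, 0.994, -0.113, 0.391], [-0.999, 0.005, 0.034, -0.052], [0.034, 0.113, 0.993, 1.099], [0.0, 0.0, 0.0, 1.0]]
red_scoop [(0.94, [399, 213, 436, 252]), (0.91, [266, 259, 323, 306]), (0.86, [336, 205, 386, 260])]
blue_scoop [(0.49, [350, 217, 359, 227])]
bead_a [(0.53, [350, 221, 359, 226]), (0.5, [359, 217, 367, 228])]
bin [(0.65, [113, 152, 199, 245]), (0.64, [341, 200, 383, 263])]
side [[-0.849, 0.281, -0.448, -0.001], [-0.529, -0.46, 0.713, 0.726], [-0.006, 0.842, 0.539, 0.705], [0.0, 0.0, 0.0, 1.0]]
red_scoop [(0.95, [304, 166, 359, 214]), (0.85, [339, 166, 375, 191]), (0.75, [316, 221, 378, 272])]
blue_scoop [(0.96, [240, 188, 299, 245])]
bead_a [(0.56, [325, 192, 330, 200])]
bin [(0.6, [132, 220, 257, 343])]
{'clock': 0.5, 'joint_positions': array([-1.27421544e+00,  2.16915405e-01,  1.61345964e+00,  2.44508389e-06,
        1.31127869e+00, -1.12209140e-01]), 'joint_velocities': array([ 0.00139794, -0.00076854, -0.00296143,  0.000601  , -0.00025619,
        0.00135228]), 'tau': array([-2.15961195e-04, -3.96394014e+01, -3.03834844e+01, -8.02209115e-05,
        2.23459094e-03,  6.77268247e-06]), 'ee_pos': array([ 0.2484487 , -0.5734809 ,  0.20995948]), 'ee_rot': array([-3.05199441e-05,  9.79184024e-01,  2.02974495e-01, -1.63487204e-06]), 'force': array([0.86040445, 0.16379632, 0.34984761]), 'ft_torque': array([-0.03446499, -0.04870266, -0.01477459]), 'finger_force': 0.0, 'finger_gap': 0.08536404824086785}
```

View pics/top.png

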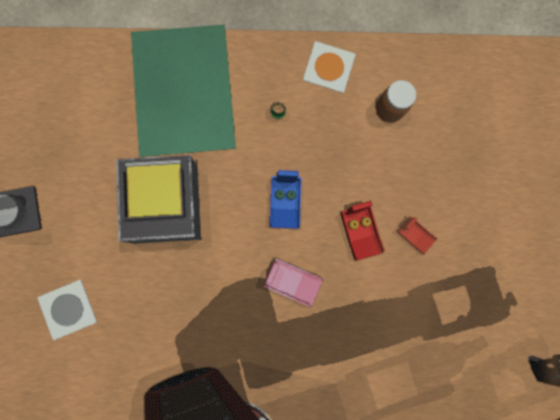

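View pics/side.png

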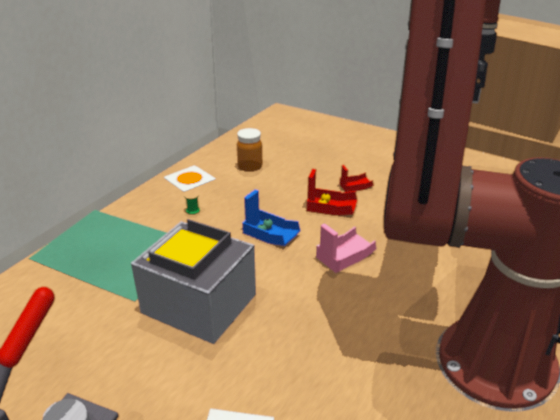

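Candidates for the red scoop in the top picture are:
- the large red one at (361,231), with two yellow beads
- the small red one at (417,236)
- the pink one at (294,282)

The large red one fits, since it is red, larger and holds the yellow beads. I'll confirm it in one enlarged crop, together with the bin.

Run:
```python
from h import *
a=cv2.imread("pics/top.png")
A=cv2.resize(a[190:270,330:450],None,fx=5,fy=5,interpolation=cv2.INTER_CUBIC)  # scoop crop 600x400
B=cv2.resize(a[145:250,105:210],None,fx=5.5,fy=5.5,interpolation=cv2.INTER_CUBIC)
C=np.zeros((600,800,3),np.uint8)
A=cv2.resize(a[195:270,333:393],None,fx=6,fy=6,interpolation=cv2.INTER_CUBIC) #360x450
B=cv2.resize(a[148:250,110:207],None,fx=4.4,fy=4.4,interpolation=cv2.INTER_CUBIC)
C[:A.shape[0],:A.shape[1]]=A; C[:B.shape[0],365:365+B.shape[1]]=B
cv2.imwrite("pics/crop.png",C); print(B.shape)
```

```text
(449, 427, 3)
```

View pics/crop.png

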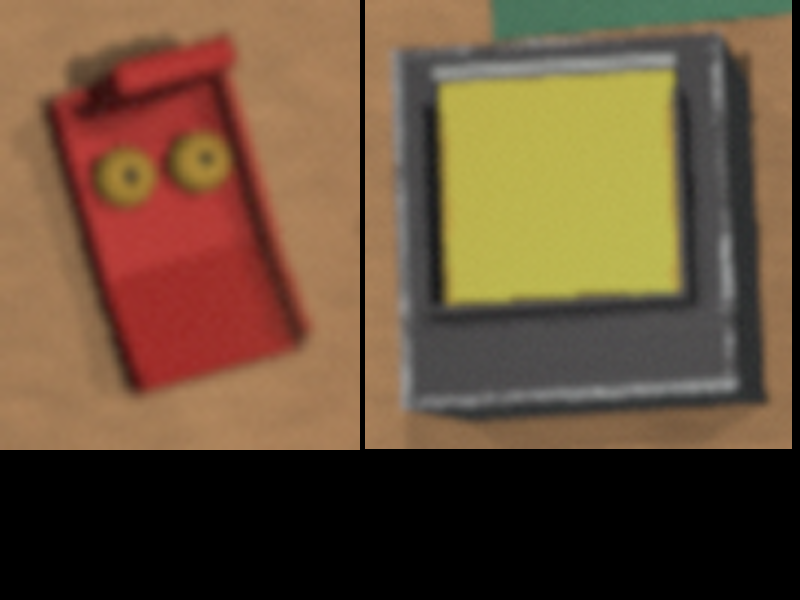

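The crop confirms the large red scoop, with two yellow beads, tab at the top and mouth towards the lower right. In the bin crop the hinge bar without a collar is at the far (+x) side, and the wide ledge is near the robot. Next I'll fit poses.

```bash
cat > fit.py <<'E'
from h import *
from scipy.optimize import minimize, least_squares
def pose(p,q):
    c,s=np.cos(p[2]),np.sin(p[2]); q=np.array(q,float)/1000
    return np.c_[p[0]+c*q[:,0]-s*q[:,1],p[1]+s*q[:,0]+c*q[:,1],q[:,2]]
def box(x0,x1,y,z0,z1): return [(x,s*y,z) for x in(x0,x1) for s in(-1,1) for z in(z0,z1)]
def model(w): return [box(28,40,22,0,90),box(-32,36,33,0,30),[(x,s*33,z) for s in(-1,1) for x,z in((-32,0),(-32,30),(-75,13),(-75,w))]]
def silh(cam,p,w,S=4):
    m=np.zeros((420*S,560*S),np.uint8)
    for part in model(w):
        uv=np.array([proj(cam,k) for k in pose(p,part)])
        cv2.fillConvexPoly(m,cv2.convexHull(np.round((uv+.5)*S-.5).astype(np.int32)),1)
    return cv2.resize(m.astype(np.float32),(560,420),interpolation=cv2.INTER_AREA)
def mask(img,rect):
    h=cv2.cvtColor(img,cv2.COLOR_BGR2HSV); l,t,r,b=rect; M=np.zeros(h.shape[:2],np.uint8)
    m=(((h[...,0]<6)|(h[...,0]>172))&(h[...,1]>165)|((h[...,0]>20)&(h[...,0]<34)&(h[...,1]>120)))[t:b,l:r]
    M[t:b,l:r]=m; return cv2.morphologyEx(M,cv2.MORPH_CLOSE,np.ones((7,7))).astype(np.float32)
E
python3 - <<'E'
from fit import *
# bin
q=[(60,75,120),(60,-75,120),(-105,-75,120),(-105,75,120),(45,55,120),(45,-55,120)]
cr=np.array([(30,50),(355,37),(372,385),(43,407),(70,75),(312,65)])/4.4+[110,148]-.4
f=lambda p:np.ravel([proj("top",k) for k in pose(p,q)]-cr)
r=least_squares(f,[.45,.15,0]); print("bin",r.x,np.round(f(r.x),1))
print("side px bin corners",[proj("side",k).round() for k in pose(r.x,q[:4])])
# scoop
im={"top":cv2.imread("pics/top.png"),"side":cv2.imread("pics/side.png")}
M={"top":mask(im["top"],(333,195,392,268)),"side":mask(im["side"],(300,164,361,220))}
x0=at("top",361,231,.02)
for w in(20,30,40):
  best=min((minimize(lambda p:sum(np.abs(silh(c,p,w)-M[c]).sum() for c in cs),[x0[0],x0[1],y0],method="Nelder-Mead",options=dict(initial_simplex=[[x0[0]+a,x0[1]+b,y0+d] for a,b,d in((0,0,0),(.015,0,0),(0,.015,0),(0,0,.2))])) for cs in(("top","side"),) for y0 in(.25,)),key=lambda r:r.fun)
  print(w,best.x.round(4),best.fun,{c:(np.abs(silh(c,best.x,w)-M[c]).sum(),M[c].sum()) for c in M})
  for c in M:
    b=minimize(lambda p:np.abs(silh(c,p,w)-M[c]).sum(),best.x,method="Nelder-Mead",options=dict(initial_simplex=[best.x+np.array(d) for d in((0,0,0),(.01,0,0),(0,.01,0),(0,0,.1))])); print("  ",c,b.x.round(4),b.fun)
O=[]
for c,(u,v) in (("top",(333,195)),("side",(300,160))):
  O.append(np.hstack([cv2.resize(k[v:v+75,u:u+66],None,fx=5,fy=5,interpolation=cv2.INTER_NEAREST) for k in (im[c],cv2.merge([M[c]*255,silh(c,best.x,w)*255,M[c]*0]).astype(np.uint8))]))
cv2.imwrite("pics/fit.png",cv2.resize(np.vstack(O),None,fx=.79,fy=.79))
E
```

```text
bin [0.55487881 0.15315185 0.06666692] [-0.6 -0.2  0.3 -1.6  0.3  0.7 -1.   0.4  0.6  0.8  0.5 -0.1]
side px bin corners [array([129., 263.]), array([180., 221.]), array([253., 244.]), array([207., 293.])]Traceback (most recent call last):
  File "<stdin>", line 13, in <module>
  File "<stdin>", line 13, in <genexpr>
    res = _minimize_neldermead(fun, x0, args, callback, bounds=bounds,
                               **options)
    fxr = func(xr)
    fx = function(np.copy(x), *(wrapper_args + args))
  File "<stdin>", line 13, in <lambda>
  File "<stdin>", line 13, in <genexpr>
  File "fit.py", line 11, in silh
    uv=np.array([proj(cam,k) for k in pose(p,part)])
                 ~~~~^^^^^^^
  File "h.py", line 11, in proj
    c=robot.calibration(cam); E=np.array(c["extrinsics"])
ValueError: time passes only in moves, steps and waits
```

```bash
sed -i 's/^def ray/import pickle,os\nif not os.path.exists("cal.pkl"): pickle.dump({c:robot.calibration(c) for c in ("top","side")},open("cal.pkl","wb"))\nCAL=pickle.load(open("cal.pkl","rb"))\ndef ray/; s/robot.calibration(cam)/CAL[cam]/' h.py
cat > s.py <<'E'
from fit import *
im={"top":cv2.imread("pics/top.png"),"side":cv2.imread("pics/side.png")}
M={"top":mask(im["top"],(333,195,392,268)),"side":mask(im["side"],(300,164,361,220))}
x0=at("top",361,231,.02)
def fit(cs,w,p0):
    return minimize(lambda p:sum(np.abs(silh(c,p,w)-M[c]).sum() for c in cs),p0,method="Nelder-Mead",options=dict(maxfev=150,initial_simplex=[np.array(p0)+d for d in((0,0,0),(.015,0,0),(0,.015,0),(0,0,.15))]))
for w in(20,30,40):
  b=fit(("top","side"),w,[x0[0],x0[1],.25]); print(w,b.x.round(4),b.fun,[M[c].sum() for c in M])
  if w==30: best=b.x
for c in M: b=fit((c,),30,best); print(c,b.x.round(4),b.fun)
O=[]
for c,(u,v) in (("top",(333,195)),("side",(300,155))):
  O.append(np.hstack([cv2.resize(k[v:v+60 if c=='side' else v+75,u:u+66],None,fx=4,fy=4,interpolation=cv2.INTER_NEAREST) for k in (im[c],cv2.merge([M[c]*255,silh(c,best,30)*255,M[c]*0]).astype(np.uint8))]))
O=np.vstack(O)
S=cv2.resize(im["side"][205:350,120:270],None,fx=1.8,fy=1.8,interpolation=cv2.INTER_CUBIC)
B=[.5549,.1532,.0667]
for k in pose(B,[(60,75,120),(60,-75,120),(-105,-75,120),(-105,75,120),(-105,75,0),(-105,-75,0),(60,75,0)]):
  u=(proj("side",k)-[120,205])*1.8; cv2.circle(S,tuple(int(i) for i in u),3,(0,0,255),-1)
C=np.zeros((600,800,3),np.uint8);C[:O.shape[0],:O.shape[1]]=O;C[:S.shape[0],530:530+S.shape[1]]=S
cv2.imwrite("pics/fit.png",C)
E
python3 s.py
```

```text
20 [ 0.4879 -0.2804  0.3325] 734.125 [np.float32(1542.0), np.float32(1546.0)]
30 [ 0.4881 -0.281   0.3112] 734.6875 [np.float32(1542.0), np.float32(1546.0)]
40 [ 0.4885 -0.281   0.3381] 728.875 [np.float32(1542.0), np.float32(1546.0)]
top [ 0.4905 -0.2804  0.2822] 201.8125
side [ 0.4875 -0.2833  0.4258] 467.375
```

View pics/fit.png

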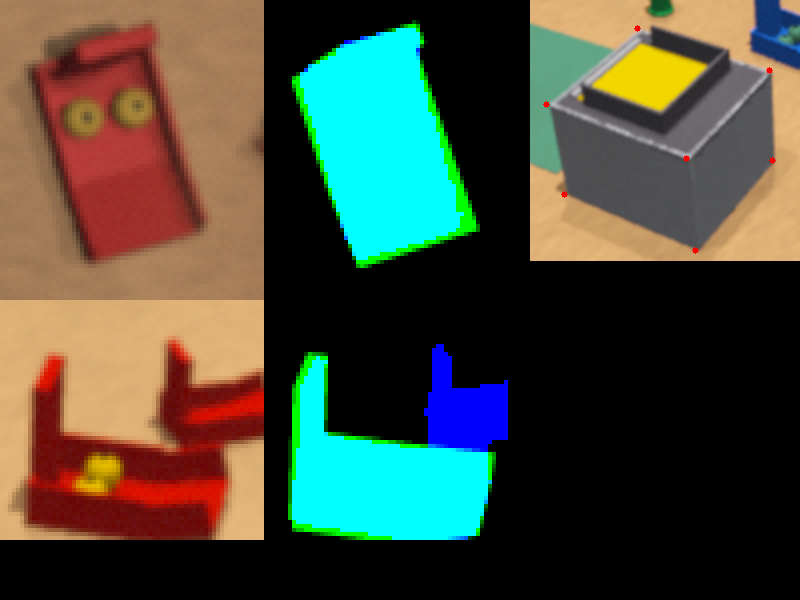

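The bin fit lands on its edges in the side view to within about 3 px. The side mask of the scoop also takes in the small look-alike (crop 430–505, 345–440), so I'll mask that out and refit.

Run:
```python
src=open("s.py").read().split("for w in(20")[0]
exec(src)
M["side"][:189,337:]=0; n,l=cv2.connectedComponents(M["side"].astype(np.uint8)); 
for w in(20,30,40):
  for cs in(("top","side"),("top",),("side",)):
    b=fit(cs,w,[.489,-.281,.28]); print(w,cs,b.x.round(4),round(b.fun))
p=[.4895,-.281,.285]
print("tab",pose(p,[(34,0,50)]))
from scipy.spatial.transform import Rotation as R
s=robot.get_state(); q=s["ee_rot"]; print(R.from_quat(np.r_[q[1:],q[0]]).as_matrix().round(4))
```

```text
20 ('top', 'side') [ 0.4884 -0.2814  0.3166] 438
20 ('top',) [ 0.4893 -0.2806  0.2849] 185
20 ('side',) [ 0.487  -0.2835  0.4318] 192
30 ('top', 'side') [ 0.4874 -0.2804  0.3355] 438
30 ('top',) [ 0.4892 -0.2805  0.262 ] 200
30 ('side',) [ 0.4876 -0.2837  0.4217] 169
40 ('top', 'side') [ 0.4882 -0.2808  0.3273] 424
40 ('top',) [ 0.4895 -0.2806  0.2509] 220
40 ('side',) [ 0.4869 -0.2826  0.389 ] 152
tab [[ 0.5221285  -0.27144065  0.05      ]]
[[ 9.176e-01  3.975e-01 -0.000e+00]
 [ 3.975e-01 -9.176e-01  1.000e-04]
 [ 0.000e+00 -1.000e-04 -1.000e+00]]
```

Call:
arm_command:
  commands:
    - {"rz":-1}
    - {"rz":-1}
    - {"rz":-1}
    - {"rz":-1}
    - {"rz":-1}
    - {"rz":-1}
    - {"rz":-1}
    - {"rz":-1}
    - {"rz":-1}
    - {"rz":-1}
    - {"rz":-0.4}
    - {}
  grip: 1

```text
schema error: expected keys dx, dy, dz, rx, ry, rz
```

Call:
arm_command:
  commands:
    - {"dx":0.35,"dy":0.58}
    - {"dx":0.35,"dy":0.58}
    - {"dx":0.35,"dy":0.58}
    - {"dx":0.35,"dy":0.58}
    - {"dx":0.35,"dy":0.58}
    - {"dx":0.35,"dy":0.58}
    - {"dx":0.35,"dy":0.58}
    - {"dx":0.35,"dy":0.58}
    - {"dx":0.35,"dy":0.58}
    - {"dx":0.35,"dy":0.58}
    - {"dx":0.35,"dy":0.58}
    - {"dx":0.35,"dy":0.58,"dz":0.4}
    - {"dz":0.6}
    - {}

```text
schema error: expected keys dx, dy, dz, rx, ry, rz
```

Run:
```python
from fit import *
from scipy.spatial.transform import Rotation as R
s=robot.get_state(); q=s["ee_rot"]; Q=R.from_quat(np.r_[q[1:],q[0]]).as_matrix()
print(s["clock"],s["ee_pos"].round(4),Q.round(3).tolist(),s["joint_positions"].round(2))
print("tab by px",at("top",362.3,205.1,.09))
p=[.489,-.281,.29]; t=pose(p,[(34,0,50)])[0]; print(t,"move tool",Q.T@(t-s["ee_pos"])/.05)
a=robot.capture("side");T=robot.capture("top")
C=np.hstack([cv2.resize(a[130:250,260:400],(400,343)),cv2.resize(T[170:280,310:440],(400,343))])
for x in (a,): pass
cv2.imwrite("pics/hover.png",C)
```

```text
0.5 [ 0.2484 -0.5735  0.21  ] [[0.918, 0.397, -0.0], [0.397, -0.918, 0.0], [0.0, -0.0, -1.0]] [-1.27  0.22  1.61  0.    1.31 -0.11]
tab by px [ 0.52221609 -0.27188664  0.09      ]
[ 0.52158029 -0.27127762  0.05      ] move tool [ 7.41500502 -3.37446817  3.19946169]
```

View pics/hover.png

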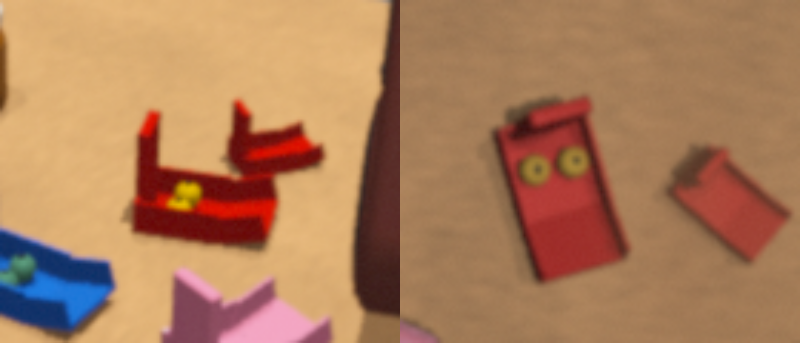

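No move happened because every row needs all six keys. The picture shows the red scoop undisturbed, with its tab at crop (560,115), and the tab position agrees at (0.522, -0.2715).

Call:
arm_command:
  commands:
    - {"dx":0,"dy":0,"dz":0,"rx":0,"ry":0,"rz":-1}
    - {"dx":0,"dy":0,"dz":0,"rx":0,"ry":0,"rz":-1}
    - {"dx":0,"dy":0,"dz":0,"rx":0,"ry":0,"rz":-1}
    - {"dx":0,"dy":0,"dz":0,"rx":0,"ry":0,"rz":-1}
    - {"dx":0,"dy":0,"dz":0,"rx":0,"ry":0,"rz":-1}
    - {"dx":0,"dy":0,"dz":0,"rx":0,"ry":0,"rz":-1}
    - {"dx":0,"dy":0,"dz":0,"rx":0,"ry":0,"rz":-1}
    - {"dx":0,"dy":0,"dz":0,"rx":0,"ry":0,"rz":-1}
    - {"dx":0,"dy":0,"dz":0,"rx":0,"ry":0,"rz":-1}
    - {"dx":0,"dy":0,"dz":0,"rx":0,"ry":0,"rz":-1}
    - {"dx":0,"dy":0,"dz":0,"rx":0,"ry":0,"rz":-0.4}
    - {"dx":0,"dy":0,"dz":0,"rx":0,"ry":0,"rz":0}
  grip: 1

```text
clock: 1.8
ee_pos: [0.2485, -0.5735, 0.21]
ee_rot: [0.0, 0.598, 0.802, -0.0]
force: [-0.0, 0.2, 0.2]
finger_gap: 0.0853
finger_force: 0.0
```

Call:
arm_command:
  commands:
    - {"dx":0.35,"dy":0.58,"dz":0,"rx":0,"ry":0,"rz":0}
    - {"dx":0.35,"dy":0.58,"dz":0,"rx":0,"ry":0,"rz":0}
    - {"dx":0.35,"dy":0.58,"dz":0,"rx":0,"ry":0,"rz":0}
    - {"dx":0.35,"dy":0.58,"dz":0,"rx":0,"ry":0,"rz":0}
    - {"dx":0.35,"dy":0.58,"dz":0,"rx":0,"ry":0,"rz":0}
    - {"dx":0.35,"dy":0.58,"dz":0,"rx":0,"ry":0,"rz":0}
    - {"dx":0.35,"dy":0.58,"dz":0,"rx":0,"ry":0,"rz":0}
    - {"dx":0.35,"dy":0.58,"dz":0,"rx":0,"ry":0,"rz":0}
    - {"dx":0.35,"dy":0.58,"dz":0,"rx":0,"ry":0,"rz":0}
    - {"dx":0.35,"dy":0.58,"dz":0,"rx":0,"ry":0,"rz":0}
    - {"dx":0.35,"dy":0.58,"dz":0,"rx":0,"ry":0,"rz":0}
    - {"dx":0.35,"dy":0.58,"dz":0.4,"rx":0,"ry":0,"rz":0}
    - {"dx":0,"dy":0,"dz":0.6,"rx":0,"ry":0,"rz":0}
    - {"dx":0,"dy":0,"dz":0,"rx":0,"ry":0,"rz":0}

```text
clock: 3.2
ee_pos: [0.5193, -0.2697, 0.1553]
ee_rot: [-0.005, 0.597, 0.802, -0.0]
force: [-0.8, 0.8, 0.3]
finger_gap: 0.0852
finger_force: 0.0
```

```bash
cat > st.py <<'E'
from fit import *
from scipy.spatial.transform import Rotation as R
def st(p=True):
    s=robot.get_state(); q=s["ee_rot"]; Q=R.from_quat(np.r_[q[1:],q[0]]).as_matrix()
    if p: print(round(s["clock"],2),s["ee_pos"].round(4),"\n",Q.round(3),"yaw",np.arctan2(Q[1,1],Q[0,1]).round(4),s["joint_positions"].round(2),s["force"].round(1),s["finger_gap"])
    return s["ee_pos"],Q
E
python3 - <<'E'
from st import *
P,Q=st(); t=np.array([.522,-.2713,.05]); print(Q.T@(t-P)/.05)
E
```

```text
3.2 [ 0.5193 -0.2697  0.1553] 
 [[-0.287  0.958 -0.008]
 [ 0.958  0.287  0.005]
 [ 0.007 -0.006 -1.   ]] yaw 0.291 [-0.6   0.19  1.75 -0.    1.21 -0.89] [-0.8  0.8  0.3] 0.0852449017825092
[-0.06150982  0.05513264  2.10631823]
```

Call:
arm_command:
  commands:
    - {"dx":-0.05,"dy":0.05,"dz":0.4,"rx":0,"ry":0,"rz":0}
    - {"dx":0,"dy":0,"dz":0.4,"rx":0,"ry":0,"rz":0}
    - {"dx":0,"dy":0,"dz":0.4,"rx":0,"ry":0,"rz":0}
    - {"dx":0,"dy":0,"dz":0.4,"rx":0,"ry":0,"rz":0}
    - {"dx":0,"dy":0,"dz":0.3,"rx":0,"ry":0,"rz":0}
    - {"dx":0,"dy":0,"dz":0.1,"rx":0,"ry":0,"rz":0}
    - {"dx":0,"dy":0,"dz":0,"rx":0,"ry":0,"rz":0}
    - {"dx":0,"dy":0,"dz":0,"rx":0,"ry":0,"rz":0}

```text
clock: 4.0
ee_pos: [0.5257, -0.2751, 0.0612]
ee_rot: [0.001, 0.598, 0.802, 0.0]
force: [0.8, 0.4, 1.3]
finger_gap: 0.0855
finger_force: 0.0
```

Run:
```python
from st import *
P,Q=st(); t=np.array([.522,-.2713,.05]); print(Q.T@(t-P)/.05)
```

```text
4.0 [ 0.5257 -0.2751  0.0612] 
 [[-0.286  0.958  0.002]
 [ 0.958  0.286 -0.001]
 [-0.001  0.001 -1.   ]] yaw 0.2897 [-0.6   0.32  1.79  0.    1.03 -0.89] [0.8 0.4 1.3] 0.08547461393359815
[ 0.09474199 -0.04949443  0.22381495]
```

Call:
arm_command:
  commands:
    - {"dx":0.09,"dy":-0.05,"dz":0.2,"rx":0,"ry":0,"rz":0}
    - {"dx":0,"dy":0,"dz":0,"rx":0,"ry":0,"rz":0}
    - {"dx":0,"dy":0,"dz":0,"rx":0,"ry":0,"rz":0}

```text
clock: 4.3
ee_pos: [0.5209, -0.2704, 0.0497]
ee_rot: [-0.0, 0.597, 0.802, -0.0]
force: [-0.1, -0.7, -0.5]
finger_gap: 0.0857
finger_force: 0.0
```

Call:
arm_command:
  commands:
    - {"dx":0,"dy":0,"dz":0,"rx":0,"ry":0,"rz":0}
    - {"dx":0,"dy":0,"dz":0,"rx":0,"ry":0,"rz":0}
    - {"dx":0,"dy":0,"dz":0,"rx":0,"ry":0,"rz":0}
    - {"dx":0,"dy":0,"dz":0,"rx":0,"ry":0,"rz":0}
    - {"dx":0,"dy":0,"dz":0,"rx":0,"ry":0,"rz":0}
    - {"dx":0,"dy":0,"dz":0,"rx":0,"ry":0,"rz":0}
    - {"dx":0,"dy":0,"dz":0,"rx":0,"ry":0,"rz":0}
    - {"dx":0,"dy":0,"dz":0,"rx":0,"ry":0,"rz":0}
    - {"dx":0,"dy":0,"dz":0,"rx":0,"ry":0,"rz":0}
    - {"dx":0,"dy":0,"dz":0,"rx":0,"ry":0,"rz":0}
  grip: 0

```text
clock: 5.3
ee_pos: [0.5215, -0.271, 0.0502]
ee_rot: [0.0, 0.597, 0.802, -0.0]
force: [-0.6, -0.6, 2.0]
finger_gap: 0.0106
finger_force: 59.7
```

```bash
python3 -c "
from st import *
st()"
```

```text
5.3 [ 0.5215 -0.271   0.0502] 
 [[-0.286  0.958  0.   ]
 [ 0.958  0.286 -0.   ]
 [-0.     0.    -1.   ]] yaw 0.2901 [-0.6   0.32  1.81 -0.    1.01 -0.89] [-0.6 -0.6  2. ] 0.010638540188875762
```

Gripped. Now lift and turn to the bin's yaw.

Call:
arm_command:
  commands:
    - {"dx":0,"dy":0,"dz":-0.05,"rx":0,"ry":0,"rz":0}
    - {"dx":0,"dy":0,"dz":-0.15,"rx":0,"ry":0,"rz":0}
    - {"dx":0,"dy":0,"dz":-0.3,"rx":0,"ry":0,"rz":0}
    - {"dx":0,"dy":0,"dz":-0.4,"rx":0,"ry":0,"rz":0}
    - {"dx":0,"dy":0,"dz":-0.4,"rx":0,"ry":0,"rz":0.2}
    - {"dx":0,"dy":0,"dz":-0.4,"rx":0,"ry":0,"rz":0.2}
    - {"dx":0,"dy":0,"dz":-0.4,"rx":0,"ry":0,"rz":0.2}
    - {"dx":0,"dy":0,"dz":-0.4,"rx":0,"ry":0,"rz":0.2}
    - {"dx":0,"dy":0,"dz":-0.4,"rx":0,"ry":0,"rz":0.2}
    - {"dx":0,"dy":0,"dz":-0.4,"rx":0,"ry":0,"rz":0.2}
    - {"dx":0,"dy":0,"dz":-0.4,"rx":0,"ry":0,"rz":0.2}
    - {"dx":0,"dy":0,"dz":-0.2,"rx":0,"ry":0,"rz":0.2}
    - {"dx":0,"dy":0,"dz":-0.1,"rx":0,"ry":0,"rz":0}
    - {"dx":0,"dy":0,"dz":0,"rx":0,"ry":0,"rz":0}

```text
clock: 6.7
ee_pos: [0.5215, -0.2709, 0.2508]
ee_rot: [0.001, 0.683, 0.73, 0.0]
force: [0.2, -0.4, -1.3]
finger_gap: 0.0106
finger_force: 59.2
```

Call:
arm_command:
  commands:
    - {"dx":0.1,"dy":0.04,"dz":0,"rx":0,"ry":0,"rz":0}
    - {"dx":0.25,"dy":0.09,"dz":0,"rx":0,"ry":0,"rz":0}
    - {"dx":0.4,"dy":0.15,"dz":0,"rx":0,"ry":0,"rz":0}
    - {"dx":0.5,"dy":0.19,"dz":0,"rx":0,"ry":0,"rz":0}
    - {"dx":0.5,"dy":0.19,"dz":0,"rx":0,"ry":0,"rz":0}
    - {"dx":0.5,"dy":0.19,"dz":0,"rx":0,"ry":0,"rz":0}
    - {"dx":0.5,"dy":0.19,"dz":0,"rx":0,"ry":0,"rz":0}
    - {"dx":0.5,"dy":0.19,"dz":0,"rx":0,"ry":0,"rz":0}
    - {"dx":0.5,"dy":0.19,"dz":0,"rx":0,"ry":0,"rz":0}
    - {"dx":0.5,"dy":0.19,"dz":0,"rx":0,"ry":0,"rz":0}
    - {"dx":0.5,"dy":0.19,"dz":0,"rx":0,"ry":0,"rz":0}
    - {"dx":0.5,"dy":0.19,"dz":0,"rx":0,"ry":0,"rz":0}
    - {"dx":0.5,"dy":0.19,"dz":0,"rx":0,"ry":0,"rz":0}
    - {"dx":0.5,"dy":0.19,"dz":0,"rx":0,"ry":0,"rz":0}
    - {"dx":0.5,"dy":0.19,"dz":0,"rx":0,"ry":0,"rz":0}
    - {"dx":0.5,"dy":0.19,"dz":0,"rx":0,"ry":0,"rz":0}
    - {"dx":0.5,"dy":0.19,"dz":0,"rx":0,"ry":0,"rz":0}
    - {"dx":0.4,"dy":0.15,"dz":0,"rx":0,"ry":0,"rz":0}
    - {"dx":0.25,"dy":0.09,"dz":0,"rx":0,"ry":0,"rz":0}
    - {"dx":0.1,"dy":0.04,"dz":0,"rx":0,"ry":0,"rz":0}

```text
clock: 8.7
ee_pos: [0.6529, 0.1659, 0.2489]
ee_rot: [-0.001, 0.682, 0.731, -0.001]
force: [0.8, -0.8, -1.2]
finger_gap: 0.0109
finger_force: 59.2
```

Call:
arm_command:
  commands:
    - {"dx":0,"dy":0,"dz":0,"rx":0,"ry":0,"rz":0}
    - {"dx":0,"dy":0,"dz":0,"rx":0,"ry":0,"rz":0}
    - {"dx":0,"dy":0,"dz":0,"rx":0,"ry":0,"rz":0}

```text
clock: 9.0
ee_pos: [0.6535, 0.1629, 0.25]
ee_rot: [0.0, 0.684, 0.73, -0.0]
force: [-0.2, -0.0, -0.4]
finger_gap: 0.0105
finger_force: 59.2
```

Run:
```python
from st import *
st()
a=robot.capture("side");T=robot.capture("top")
C=np.hstack([cv2.resize(a[90:350,90:310],(400,473)),cv2.resize(T[90:290,80:250],(400,470+3))])
cv2.imwrite("pics/over.png",C)
```

```text
9.0 [0.6535 0.1629 0.25  ] 
 [[-0.065  0.998 -0.   ]
 [ 0.998  0.065 -0.   ]
 [-0.    -0.    -1.   ]] yaw 0.0655 [ 0.14  0.29  1.45 -0.    1.4   0.07] [-0.2 -0.  -0.4] 0.010501915983176935
```

View pics/over.png

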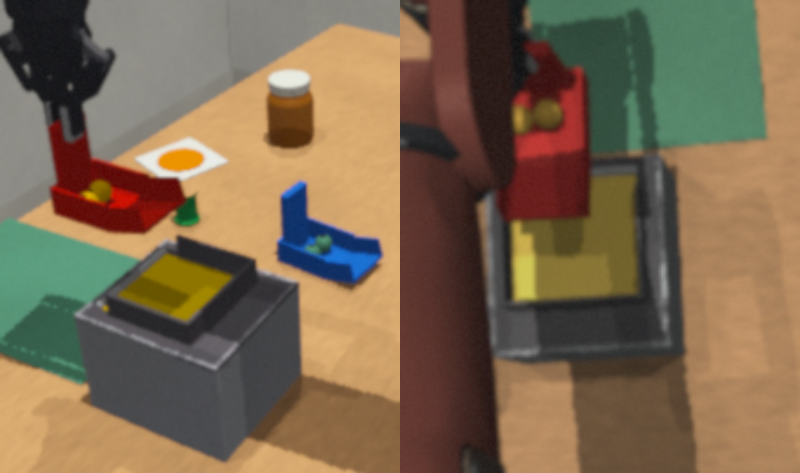

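Two yellow beads are still in the scoop, held level with its mouth above the hinge half of the flap (side crop 100,190; top crop 540,115). Next I compute the rows for tipping.

```bash
cat > traj.py <<'E'
from st import *
B=np.array([.5535,.1532,.0667]); c,s=np.cos(B[2]),np.sin(B[2])
Rb=np.array([[c,-s,0],[s,c,0],[0,0,1]])
def tgt(t,rx,rz,g=(34,0,50)):   # tip deg, rim in bin frame mm -> TCP pose
    Rs=Rb@R.from_euler('y',-t,degrees=True).as_matrix()
    rim=Rb@(np.array([rx,0,rz])/1000)+[B[0],B[1],0]
    P=rim+Rs@((np.array(g)-[-75,0,13])/1000)
    return P,Rs@np.array([[0,1,0],[1,0,0],[0,0,-1.]])
def rows(P,Q,wps):
    for t,rx,rz,n in wps:
        P1,Q1=tgt(t,rx,rz); w=R.from_matrix(Q.T@Q1).as_rotvec(degrees=True)
        print((t,rx,rz),"n",n,"shift",(Q.T@(P1-P)/.05/n).round(3),"turn",(w/8/n).round(3),"TCP",P1.round(3)); P,Q=P1,Q1
E
python3 - <<'E'
from traj import *
P,Q=st(False)
rows(P,Q,[(0,-11,160,6),(8,-11,134,4),(16,-11,124,1),(24,-11,116,1),(32,-11,108,1),(40,-11,99,1),(48,-11,90,1),(52,-13,86,1)])
E
```

```text
(0, -11, 160) n 6 shift [-0.01  -0.008  0.177] turn [ 0.     0.    -0.001] TCP [0.651 0.16  0.197]
(8, -11, 134) n 4 shift [ 0.    -0.031  0.056] turn [-0.25  0.    0.  ] TCP [0.645 0.159 0.186]
(16, -11, 124) n 1 shift [-0.    -0.152 -0.098] turn [-1.  0. -0.] TCP [0.637 0.159 0.19 ]
(24, -11, 116) n 1 shift [ 0.    -0.168 -0.142] turn [-1. -0.  0.] TCP [0.627 0.158 0.194]
(32, -11, 108) n 1 shift [-0.    -0.189 -0.15 ] turn [-1. -0. -0.] TCP [0.615 0.157 0.197]
(40, -11, 99) n 1 shift [ 0.    -0.22  -0.144] turn [-1.  0.  0.] TCP [0.602 0.156 0.197]
(48, -11, 90) n 1 shift [-0.    -0.24  -0.158] turn [-1. -0. -0.] TCP [0.588 0.155 0.196]
(52, -13, 86) n 1 shift [-0.    -0.143 -0.126] turn [-0.5  0.   0. ] TCP [0.578 0.155 0.195]
```

Call:
arm_command:
  commands:
    - {"dx":-0.01,"dy":-0.01,"dz":0.18,"rx":0,"ry":0,"rz":0}
    - {"dx":-0.01,"dy":-0.01,"dz":0.18,"rx":0,"ry":0,"rz":0}
    - {"dx":-0.01,"dy":-0.01,"dz":0.18,"rx":0,"ry":0,"rz":0}
    - {"dx":-0.01,"dy":-0.01,"dz":0.18,"rx":0,"ry":0,"rz":0}
    - {"dx":-0.01,"dy":-0.01,"dz":0.18,"rx":0,"ry":0,"rz":0}
    - {"dx":-0.01,"dy":0,"dz":0.16,"rx":0,"ry":0,"rz":0}
    - {"dx":0,"dy":-0.03,"dz":0.06,"rx":-0.25,"ry":0,"rz":0}
    - {"dx":0,"dy":-0.03,"dz":0.06,"rx":-0.25,"ry":0,"rz":0}
    - {"dx":0,"dy":-0.03,"dz":0.05,"rx":-0.25,"ry":0,"rz":0}
    - {"dx":0,"dy":-0.03,"dz":0.05,"rx":-0.25,"ry":0,"rz":0}
    - {"dx":0,"dy":0,"dz":0,"rx":0,"ry":0,"rz":0}
    - {"dx":0,"dy":0,"dz":0,"rx":0,"ry":0,"rz":0}

```text
clock: 10.3
ee_pos: [0.6457, 0.1605, 0.1856]
ee_rot: [0.047, 0.681, 0.729, 0.051]
force: [-0.1, 0.0, -0.7]
finger_gap: 0.0104
finger_force: 59.2
```

Run:
```python
from traj import *
P,Q=st()
rows(P,Q,[(16,-11,124,1),(24,-11,114,1),(32,-11,105,1),(40,-11,96,1),(48,-11,87,1),(52,-13,84,1)])
```

```text
10.3 [0.6457 0.1605 0.1856] 
 [[-0.067  0.988  0.138]
 [ 0.998  0.066  0.009]
 [ 0.     0.139 -0.99 ]] yaw 0.0668 [ 0.14  0.23  1.65 -0.01  1.12  0.08] [-0.1  0.  -0.7] 0.010351935158909845
(16, -11, 124) n 1 shift [-0.022 -0.166 -0.105] turn [-1.004e+00 -0.000e+00  1.000e-03] TCP [0.637 0.159 0.19 ]
(24, -11, 114) n 1 shift [ 0.    -0.179 -0.104] turn [-1. -0.  0.] TCP [0.627 0.158 0.192]
(32, -11, 105) n 1 shift [-0.    -0.197 -0.132] turn [-1. -0. -0.] TCP [0.615 0.157 0.194]
(40, -11, 96) n 1 shift [ 0.    -0.22  -0.144] turn [-1.  0.  0.] TCP [0.602 0.156 0.194]
(48, -11, 87) n 1 shift [-0.    -0.24  -0.158] turn [-1. -0. -0.] TCP [0.588 0.155 0.193]
(52, -13, 84) n 1 shift [-0.    -0.128 -0.14 ] turn [-0.5  0.   0. ] TCP [0.578 0.155 0.193]
```

Call:
arm_command:
  commands:
    - {"dx":-0.02,"dy":-0.17,"dz":-0.1,"rx":-1,"ry":0,"rz":0}
    - {"dx":0,"dy":-0.18,"dz":-0.1,"rx":-1,"ry":0,"rz":0}
    - {"dx":0,"dy":-0.2,"dz":-0.13,"rx":-1,"ry":0,"rz":0}
    - {"dx":0,"dy":-0.22,"dz":-0.14,"rx":-1,"ry":0,"rz":0}
    - {"dx":0,"dy":-0.24,"dz":-0.16,"rx":-1,"ry":0,"rz":0}
    - {"dx":0,"dy":-0.13,"dz":-0.14,"rx":-0.5,"ry":0,"rz":0}
    - {"dx":0,"dy":0,"dz":0,"rx":0,"ry":0,"rz":0}
    - {"dx":0,"dy":0,"dz":0,"rx":0,"ry":0,"rz":0}
    - {"dx":0,"dy":0,"dz":0,"rx":0,"ry":0,"rz":0}
    - {"dx":0,"dy":0,"dz":0,"rx":0,"ry":0,"rz":0}
    - {"dx":0,"dy":0,"dz":0,"rx":0,"ry":0,"rz":0}
    - {"dx":0,"dy":0,"dz":0,"rx":0,"ry":0,"rz":0}
    - {"dx":0,"dy":0,"dz":0,"rx":0,"ry":0,"rz":0}
    - {"dx":0,"dy":0,"dz":0,"rx":0,"ry":0,"rz":0}
    - {"dx":0,"dy":0,"dz":0,"rx":0,"ry":0,"rz":0}
    - {"dx":0,"dy":0,"dz":0,"rx":0,"ry":0,"rz":0}

```text
clock: 11.9
ee_pos: [0.5832, 0.1527, 0.1928]
ee_rot: [0.293, 0.62, 0.659, 0.308]
force: [0.5, -0.2, 1.4]
finger_gap: 0.0106
finger_force: 59.7
```

Run:
```python
from traj import *
P,Q=st()
a=robot.capture("side");T=robot.capture("top")
print([(x["score"],x["rect"]) for c in("side","top") for x in robot.recognise("bead_a",c)])
C=np.hstack([cv2.resize(a[130:350,110:310],(400,440),interpolation=2),cv2.resize(T[130:260,90:210],(400,440),interpolation=2)])
cv2.imwrite("pics/pour.png",C)
```

```text
11.9 [0.5832 0.1527 0.1928] 
 [[-0.06   0.637  0.769]
 [ 0.998  0.042  0.043]
 [-0.005  0.77  -0.638]] yaw 0.0654 [ 0.2  -0.21  2.32 -0.61  0.19  0.69] [ 0.5 -0.2  1.4] 0.01058340328084246
[]
```

View pics/pour.png

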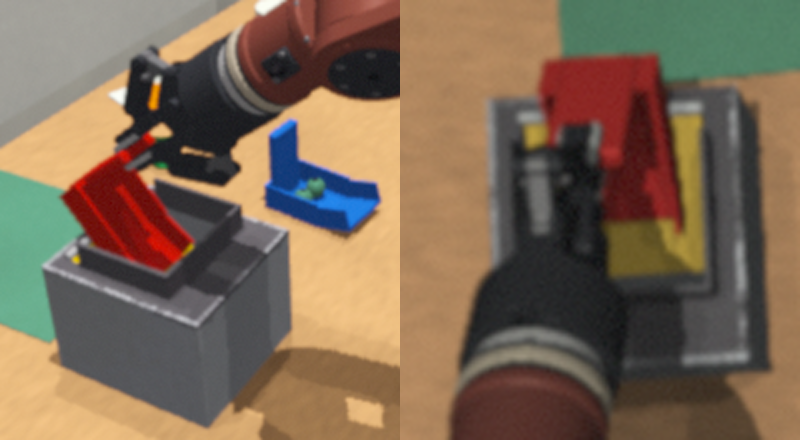

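The scoop is tipped 50° with its rim inside the collar and the flap pressed down (side crop 185,250). No beads are visible in the scoop. I'll dwell briefly, then back out the way it came.

Call:
arm_command:
  commands:
    - {"dx":0,"dy":0,"dz":0,"rx":0,"ry":0,"rz":0}
    - {"dx":0,"dy":0,"dz":0,"rx":0,"ry":0,"rz":0}
    - {"dx":0,"dy":0,"dz":0,"rx":0,"ry":0,"rz":0}
    - {"dx":0,"dy":0,"dz":0,"rx":0,"ry":0,"rz":0}
    - {"dx":0,"dy":0,"dz":0,"rx":0,"ry":0,"rz":0}
    - {"dx":0,"dy":0,"dz":0,"rx":0,"ry":0,"rz":0}
    - {"dx":0,"dy":0,"dz":0,"rx":0,"ry":0,"rz":0}
    - {"dx":0,"dy":0,"dz":0,"rx":0,"ry":0,"rz":0}
    - {"dx":0,"dy":0,"dz":0,"rx":0,"ry":0,"rz":0}
    - {"dx":0,"dy":0,"dz":0,"rx":0,"ry":0,"rz":0}

```text
clock: 13.1
ee_pos: [0.5831, 0.1526, 0.1926]
ee_rot: [0.293, 0.62, 0.659, 0.308]
force: [0.1, -0.6, 1.3]
finger_gap: 0.0105
finger_force: 59.7
```

Run:
```python
from traj import *
P,Q=st()
rows(P,Q,[(45,-9,92,2),(37,-9,105,2),(29,-7,118,2),(21,-5,132,2),(13,0,150,2),(0,10,180,3),(0,20,240,4)])
```

```text
13.1 [0.5831 0.1526 0.1926] 
 [[-0.06   0.637  0.769]
 [ 0.998  0.042  0.043]
 [-0.005  0.77  -0.638]] yaw 0.0655 [ 0.2  -0.21  2.32 -0.61  0.19  0.69] [ 0.1 -0.6  1.3] 0.010487957944293228
(45, -9, 92) n 2 shift [0.026 0.1   0.079] turn [ 0.334  0.03  -0.004] TCP [0.595 0.156 0.195]
(37, -9, 105) n 2 shift [0.    0.133 0.063] turn [ 0.5 -0.  -0. ] TCP [0.609 0.157 0.2  ]
(29, -7, 118) n 2 shift [-0.     0.135  0.064] turn [ 0.5 -0.  -0. ] TCP [0.624 0.158 0.203]
(21, -5, 132) n 2 shift [-0.     0.126  0.043] turn [ 0.5 -0.   0. ] TCP [0.637 0.159 0.206]
(13, 0, 150) n 2 shift [0.    0.152 0.005] turn [ 0.5  0.  -0. ] TCP [0.651 0.16  0.211]
(0, 10, 180) n 3 shift [-0.     0.147 -0.01 ] turn [ 0.542 -0.    -0.   ] TCP [0.672 0.161 0.217]
(0, 20, 240) n 4 shift [-0.    0.05 -0.3 ] turn [0. 0. 0.] TCP [0.682 0.162 0.277]
```

Call:
arm_command:
  commands:
    - {"dx":0.02,"dy":0.1,"dz":0.08,"rx":0.35,"ry":0.03,"rz":0}
    - {"dx":0.02,"dy":0.1,"dz":0.08,"rx":0.35,"ry":0.03,"rz":0}
    - {"dx":0,"dy":0.13,"dz":0.06,"rx":0.5,"ry":0,"rz":0}
    - {"dx":0,"dy":0.13,"dz":0.06,"rx":0.5,"ry":0,"rz":0}
    - {"dx":0,"dy":0.13,"dz":0.06,"rx":0.5,"ry":0,"rz":0}
    - {"dx":0,"dy":0.13,"dz":0.06,"rx":0.5,"ry":0,"rz":0}
    - {"dx":0,"dy":0.13,"dz":0.04,"rx":0.5,"ry":0,"rz":0}
    - {"dx":0,"dy":0.13,"dz":0.04,"rx":0.5,"ry":0,"rz":0}
    - {"dx":0,"dy":0.15,"dz":0,"rx":0.5,"ry":0,"rz":0}
    - {"dx":0,"dy":0.15,"dz":0,"rx":0.5,"ry":0,"rz":0}
    - {"dx":0,"dy":0.15,"dz":0,"rx":0.54,"ry":0,"rz":0}
    - {"dx":0,"dy":0.15,"dz":0,"rx":0.54,"ry":0,"rz":0}
    - {"dx":0,"dy":0.15,"dz":0,"rx":0.54,"ry":0,"rz":0}
    - {"dx":0,"dy":0.05,"dz":-0.3,"rx":0,"ry":0,"rz":0}
    - {"dx":0,"dy":0.05,"dz":-0.3,"rx":0,"ry":0,"rz":0}
    - {"dx":0,"dy":0.05,"dz":-0.3,"rx":0,"ry":0,"rz":0}
    - {"dx":0,"dy":0,"dz":0,"rx":0,"ry":0,"rz":0}
    - {"dx":0,"dy":0,"dz":0,"rx":0,"ry":0,"rz":0}

```text
clock: 14.9
ee_pos: [0.6806, 0.1611, 0.2593]
ee_rot: [-0.001, 0.683, 0.73, 0.0]
force: [-1.2, 0.4, -1.0]
finger_gap: 0.0103
finger_force: 59.4
```

Run:
```python
from traj import *
P,Q=st()
Q1=tgt(0,0,200)[1]; print("turn fix",R.from_matrix(Q.T@Q1).as_rotvec(degrees=True)/8)
a=robot.capture("side");T=robot.capture("top")
print([(x["score"],x["rect"]) for c in("side","top") for x in robot.recognise("bead_a",c)])
C=np.hstack([cv2.resize(a[80:320,80:300],(400,440),interpolation=2),cv2.resize(T[80:260,80:240],(400,440),interpolation=2)])
cv2.imwrite("pics/after.png",C)
```

```text
14.9 [0.6806 0.1611 0.2593] 
 [[-0.066  0.998 -0.001]
 [ 0.998  0.066  0.001]
 [ 0.001 -0.001 -1.   ]] yaw 0.0662 [0.13 0.34 1.37 0.   1.43 0.07] [-1.2  0.4 -1. ] 0.01027974523777305
turn fix [-0.00440519 -0.00630298 -0.00382476]
[]
```

View pics/after.png

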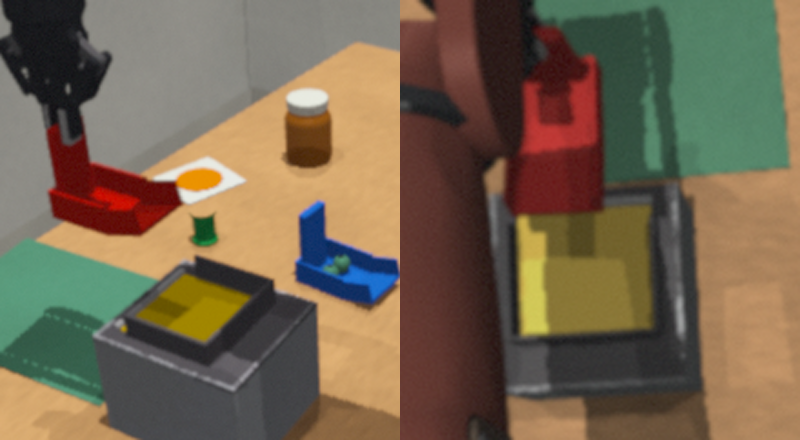

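The scoop is empty, the flap is shut and clear, and the blue scoop with its green beads is untouched (side crop 340,265). Now I set the red scoop back on its original free spot.

Call:
arm_command:
  commands:
    - {"dx":-0.3,"dy":-0.13,"dz":0,"rx":0,"ry":0,"rz":0}
    - {"dx":-0.6,"dy":-0.27,"dz":0,"rx":0,"ry":0,"rz":0}
    - {"dx":-0.6,"dy":-0.27,"dz":0,"rx":0,"ry":0,"rz":0}
    - {"dx":-0.6,"dy":-0.27,"dz":0,"rx":0,"ry":0,"rz":0}
    - {"dx":-0.6,"dy":-0.27,"dz":0,"rx":0,"ry":0,"rz":0}
    - {"dx":-0.6,"dy":-0.27,"dz":0,"rx":0,"ry":0,"rz":0}
    - {"dx":-0.6,"dy":-0.27,"dz":0,"rx":0,"ry":0,"rz":0}
    - {"dx":-0.6,"dy":-0.27,"dz":0,"rx":0,"ry":0,"rz":0}
    - {"dx":-0.6,"dy":-0.27,"dz":0,"rx":0,"ry":0,"rz":0}
    - {"dx":-0.6,"dy":-0.27,"dz":0,"rx":0,"ry":0,"rz":0}
    - {"dx":-0.6,"dy":-0.27,"dz":0,"rx":0,"ry":0,"rz":0}
    - {"dx":-0.6,"dy":-0.27,"dz":0,"rx":0,"ry":0,"rz":0}
    - {"dx":-0.6,"dy":-0.27,"dz":0,"rx":0,"ry":0,"rz":0}
    - {"dx":-0.6,"dy":-0.27,"dz":0,"rx":0,"ry":0,"rz":0}
    - {"dx":-0.3,"dy":-0.13,"dz":0,"rx":0,"ry":0,"rz":0}
    - {"dx":0,"dy":0,"dz":0,"rx":0,"ry":0,"rz":0}
    - {"dx":0,"dy":0,"dz":0,"rx":0,"ry":0,"rz":0}

```text
clock: 16.8
ee_pos: [0.5198, -0.2701, 0.2573]
ee_rot: [-0.002, 0.684, 0.73, -0.001]
force: [1.6, -0.1, -0.4]
finger_gap: 0.0105
finger_force: 59.3
```

Call:
arm_command:
  commands:
    - {"dx":0,"dy":0,"dz":0.3,"rx":0,"ry":0,"rz":0}
    - {"dx":0,"dy":0,"dz":0.5,"rx":0,"ry":0,"rz":0}
    - {"dx":0,"dy":0,"dz":0.5,"rx":0,"ry":0,"rz":0}
    - {"dx":0,"dy":0,"dz":0.5,"rx":0,"ry":0,"rz":0}
    - {"dx":0,"dy":0,"dz":0.5,"rx":0,"ry":0,"rz":0}
    - {"dx":0,"dy":0,"dz":0.5,"rx":0,"ry":0,"rz":0}
    - {"dx":0,"dy":0,"dz":0.5,"rx":0,"ry":0,"rz":0}
    - {"dx":0,"dy":0,"dz":0.3,"rx":0,"ry":0,"rz":0}
    - {"dx":0,"dy":0,"dz":0.2,"rx":0,"ry":0,"rz":0}
    - {"dx":0,"dy":0,"dz":0.1,"rx":0,"ry":0,"rz":0}
    - {"dx":0,"dy":0,"dz":0,"rx":0,"ry":0,"rz":0}
    - {"dx":0,"dy":0,"dz":0,"rx":0,"ry":0,"rz":0}
    - {"dx":0,"dy":0,"dz":0,"rx":0,"ry":0,"rz":0}

```text
clock: 18.1
ee_pos: [0.5203, -0.2712, 0.0639]
ee_rot: [-0.0, 0.683, 0.73, -0.001]
force: [-0.2, -0.3, -1.3]
finger_gap: 0.0105
finger_force: 59.3
```

```bash
python3 -c "
from st import *
st()"
```

```text
18.1 [ 0.5203 -0.2712  0.0639] 
 [[-0.066  0.998 -0.002]
 [ 0.998  0.066 -0.001]
 [-0.001 -0.002 -1.   ]] yaw 0.0658 [-0.6   0.3   1.81 -0.    1.03 -0.66] [-0.2 -0.3 -1.3] 0.010501049821675804
```

Lower the last 13 mm slowly.

Call:
arm_command:
  commands:
    - {"dx":0,"dy":0,"dz":0.1,"rx":0,"ry":0,"rz":0}
    - {"dx":0,"dy":0,"dz":0.08,"rx":0,"ry":0,"rz":0}
    - {"dx":0,"dy":0,"dz":0.05,"rx":0,"ry":0,"rz":0}
    - {"dx":0,"dy":0,"dz":0.03,"rx":0,"ry":0,"rz":0}
    - {"dx":0,"dy":0,"dz":0,"rx":0,"ry":0,"rz":0}
    - {"dx":0,"dy":0,"dz":0,"rx":0,"ry":0,"rz":0}
    - {"dx":0,"dy":0,"dz":0,"rx":0,"ry":0,"rz":0}

```text
clock: 18.8
ee_pos: [0.5193, -0.2703, 0.0503]
ee_rot: [-0.002, 0.683, 0.73, -0.001]
force: [-1.8, 1.7, 5.2]
finger_gap: 0.0104
finger_force: 60.2
```

Call:
arm_command:
  commands:
    - {"dx":0,"dy":0,"dz":0,"rx":0,"ry":0,"rz":0}
    - {"dx":0,"dy":0,"dz":0,"rx":0,"ry":0,"rz":0}
    - {"dx":0,"dy":0,"dz":0,"rx":0,"ry":0,"rz":0}
    - {"dx":0,"dy":0,"dz":0,"rx":0,"ry":0,"rz":0}
    - {"dx":0,"dy":0,"dz":0,"rx":0,"ry":0,"rz":0}
    - {"dx":0,"dy":0,"dz":0,"rx":0,"ry":0,"rz":0}
    - {"dx":0,"dy":0,"dz":0,"rx":0,"ry":0,"rz":0}
    - {"dx":0,"dy":0,"dz":0,"rx":0,"ry":0,"rz":0}
    - {"dx":0,"dy":0,"dz":0,"rx":0,"ry":0,"rz":0}
    - {"dx":0,"dy":0,"dz":0,"rx":0,"ry":0,"rz":0}
  grip: 1

```text
clock: 19.8
ee_pos: [0.5193, -0.2705, 0.0495]
ee_rot: [-0.002, 0.683, 0.73, -0.001]
force: [0.2, 0.0, -0.0]
finger_gap: 0.0855
finger_force: 0.0
```

Call:
arm_command:
  commands:
    - {"dx":0,"dy":0,"dz":-0.1,"rx":0,"ry":0,"rz":0}
    - {"dx":0,"dy":0,"dz":-0.3,"rx":0,"ry":0,"rz":0}
    - {"dx":0,"dy":0,"dz":-0.4,"rx":0,"ry":0,"rz":0}
    - {"dx":0,"dy":0,"dz":-0.5,"rx":0,"ry":0,"rz":0}
    - {"dx":0,"dy":0,"dz":-0.5,"rx":0,"ry":0,"rz":0}
    - {"dx":0,"dy":0,"dz":-0.5,"rx":0,"ry":0,"rz":0}
    - {"dx":0,"dy":0,"dz":-0.5,"rx":0,"ry":0,"rz":0}
    - {"dx":0,"dy":0,"dz":-0.5,"rx":0,"ry":0,"rz":0}
    - {"dx":0,"dy":0,"dz":-0.3,"rx":0,"ry":0,"rz":0}
    - {"dx":0,"dy":0,"dz":0,"rx":0,"ry":0,"rz":0}
    - {"dx":0,"dy":0,"dz":0,"rx":0,"ry":0,"rz":0}
    - {"dx":0,"dy":0,"dz":0,"rx":0,"ry":0,"rz":0}

```text
clock: 21.0
ee_pos: [0.519, -0.2699, 0.2277]
ee_rot: [-0.003, 0.683, 0.73, -0.001]
force: [0.3, -0.5, 0.2]
finger_gap: 0.0851
finger_force: 0.0
```

Run:
```python
from st import *
st(); cv2.imwrite("pics/end.png",robot.capture("side"))
```

```text
21.0 [ 0.519  -0.2699  0.2277] 
 [[-0.066  0.998 -0.007]
 [ 0.998  0.066  0.002]
 [ 0.003 -0.006 -1.   ]] yaw 0.0659 [-0.6   0.12  1.69 -0.    1.34 -0.66] [ 0.3 -0.5  0.2] 0.08510998602195106
```

View pics/end.png

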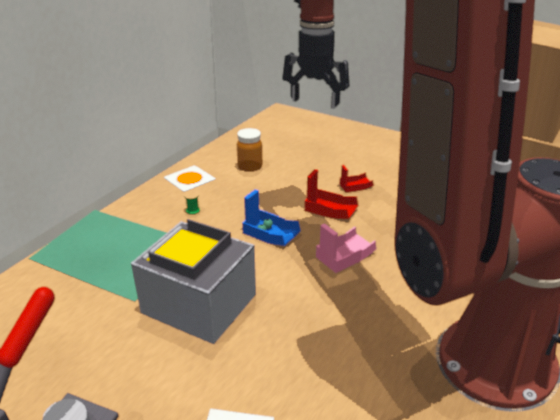

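The red scoop stands upright and empty at (330,200), the flap is shut at (190,248), and the blue scoop is untouched at (270,222).

```bash
python3 -c "
from rig import robot
print(robot.job_done())"
```

```text
the job is handed in; nothing more can be done
None
```

The job is handed in at about 21 s of the 54 s allowed: both yellow beads were tipped through the flap, though I infer that from the empty scoop and clear, shut flap as I could not see inside the bin; the red scoop stands upright and released, and the blue scoop was left alone.

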